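# Pop the sample hatch of the turbidity meter

## Task

The next sample is waiting: open the sample hatch on top of the turbidity meter (the wider instrument with the sloped display and keypad) by its push-push latch. With the tip of a closed finger press lightly on the thumb ribs in the middle of the hatch's front edge, once, down to its stop, then take the hand away so that the hatch pops up by itself, and stay clear while you make sure that it stays open. Do not push or hold the hatch once it has popped, leave the printer's paper cover shut, and do not pick up, shift or knock over anything on the bench.

Things in the scene. Friction and masses are not known exactly. Their poses are not given: they have to be found in the camera images.
- meter: Turbidity meter, fixed, white plastic, 240 deep (x) x 210 wide (y) x 95 mm high to its deck. Origin: centre of its underside, on the bench; the sloped panel with display and keypad (x -120 to -35 mm) faces its own -x, y is its left. The hatch lies in the deck at x -18..74, y -20..80 mm; the deck right of it is flat. It stands left or right on the bench, turned up to 0.3 rad.
- hatch (a joint): The meter's hatch, hinged along its far (+x) edge. Value in rad: 0 = shut, latched; negative = pressed in; positive = open. About 3 N at the ribs presses it in; the latch lets go at -0.06 (4.5 mm down), its stop at -0.083 (6.3 mm; 20 N: -0.10). Let go: a damped spring swings it past 0.9 in 2 s, to rest at 1.05. A shorter press leaves it latched; pushed fully down again it latches shut.
- hatch_press (a point): Where to press: on the top face of the hatch (grey plate, 92 front to back x 100 x 5 mm), on its three thumb ribs, mid-width, 12 mm behind its front edge, 76 mm from the hinge; 104 mm above the bench when shut, 9 mm above the deck. It moves with the hatch; axes at 0 as the meter's: x to the back, y left, z up.
- hatch_hinge (a point): Centre of the hatch's hinge axis (this frame's y), 5 mm below the hatch's top face. The front edge of the open hatch stands about 80 mm higher than when shut.
- printer: Report printer, fixed to the bench, white plastic, 150 deep x 130 wide x 75 mm high: smaller than the meter, without a display, a paper slot across the front of its top. Origin: centre of its underside; front to its own -x. It may stand on either side, turned up to 0.3 rad.
- paper_cover (a joint): The printer's paper cover, 68 x 96 mm, the same plastic, ribs and kind of latch as the hatch: 0 = shut and latched, negative = pressed in, positive = open (rad). To be left shut.
- cell_on_meter: Capped glass sample cell, 28 mm across x 62 mm, standing loose on the meter's deck right of the hatch. Origin: centre of its underside.
- cell_on_bench: An equal sample cell, standing loose on the bench in front of the meter. Origin: centre of its underside.
- beaker: Small glass beaker, 52 mm across x 68 mm, loose on the bench in front of the printer. Origin: centre of its underside.
- standard: White bottle of calibration standard, 52 mm across x 95 mm, loose on the right side of the bench. Origin: centre of its underside.
- tip_box: Box of pipette tips, 118 x 80 x 84 mm, loose on the right side of the bench. Origin: centre of its underside.
- wash_bottle: White wash bottle with a bent spout, 68 mm across x 185 mm, loose on the left side of the bench. Origin: centre of its underside.
- marker: Marker pen, 118 mm long, 14 mm thick, lying on the bench at the left in front. Origin: its middle, at the bench; it lies along its x.

How it is judged:
By the outcome, as a careful person would: the job done as asked, in the order asked, and still so for the second after the job is handed in, with the robot touching nothing.
It also fails if it takes over 38 s, if anything falls off the work surface, if the arm or the gripper's body presses on something with over 40 N, if the wrist force passes 120 N, or if a joint passes its speed limit or range.

## Robot

A 7-joint arm with a two-finger parallel gripper is mounted at the origin on the work surface. World frame = base frame: x ahead of the robot, y to its left, z up, the work surface at z = 0. Lengths are in m, angles in rad, forces in N, time in s.
With the tool pointing down it reaches from about 0.4 to 0.85 m from the base axis. Payload 10.4 kg.
Tool frame: the origin (TCP) lies between the finger pads; the fingertips stand 22 mm ahead of it and the grasp point (between the pads) lies 3 mm ahead of it (manip.nose_length is the distance from the TCP to the fingertips, in m); z points along the fingers, y is the direction in which the jaws open and shut (so a half turn about z gives the same grasp; the last joint's range is limited). The gripper opens to 85 mm and grips with 20 to 120 N. Pads are 22 mm wide; open, the fingers measure 114 mm over their backs; the gripper's body (76 mm by 85 mm) begins 54 mm behind the grasp point. The pads swing forward as they close: fully open they stand 13 mm farther back than shut.
Start: joints at [-1.205, 0.332, -0.065, 1.46, 0.022, 1.35, -0.088], TCP at [0.237, 0.578, 0.253] pointing down, gripper open.
Joint ranges: [-2.6, 2.6], [-0.5, 2.12], [-1.47, 1.34], [0.16, 2.42], [-1.27, 4.41], [0.06, 2.06], [-2.6, 2.6]. Speed limits (rad/s): [2.22, 2.22, 2.79, 2.79, 3.14, 3.14, 3.14].

## Interface

Orientations are given as a unit quaternion [x, y, z, w].
In Python, from workcell import telemetry, viewer, hand_in, masks_of, manip gives the robot as it stands.
- The arm moves only by the tool jog_arm, never from a script. Its argument "deltas" is a list that holds one entry, the list of rows, each a list of 6 numbers: the shift along the tool's x, y, z each as a share of 20 cm, from -1 to 1, then the turn, a rotation vector about the tool's x, y, z each as a share of 2 pi rad, from -1 to 1. A call has 1 to 12 rows; each row shifts and turns the commanded pose from where the row before left it, along the tool's axes as they then stand; what a row does not reach is not made up. A row lasts 1/10 s, in which the tool goes at most 50 mm and 8.59 degrees, less where a joint would pass 70% of its speed; a pose out of reach is approached as far as the arm can. A call with a number of a shift or a turn outside -1 to 1 is refused whole. A call with a gripper value outside its range is refused whole. "fingers" is the closure, from 0 (fully open) to 1 (shut), set as the call begins (left out, the last holds). The fingers move at their own pace and stop on an object; "newtons" is the grip in N (left out, the last holds). Time passes only in rows, so rows that do not move let the fingers close. It gives the time, the measured TCP pose, the force and the opening at its end, in the units of the state.
- telemetry.get_obs(): the state, without advancing time (a new reading comes with each control period).
- viewer.camera(name): name is "scene" or "top"; returns a dict with "pixels" (480x640x3 uint8, red, green, blue), "fx", "fy", "cx", "cy" (pixels), "k1" (the pictures are not rectified: a ray, as slopes to the right and down, at radius r is drawn at 1 + k1 r^2 times it, then the intrinsics apply), "cam_to_world" (4x4, takes a point from camera to world coordinates). Camera axes: x right, y up, looking along -z (the intrinsics and any distortion apply to the point x, -y, -z); pixel columns grow to the right and rows downward; lengths in m; the calibration is good to about 2 mm. A picture is of the moment at which its call begins. There is no depth.
- hand_in(): hands the job in, once; it reports no verdict.
Trained networks look in the newest picture that a camera, given by its name, has taken for a name from the list of things; names that differ only in an ending like _2 or _b are one class to them, and where a whole thing is asked for, a point or a joint stands for the part that bears it (a point fixed in the world has none). Each returns a list of dicts, best first, with "conf" (0 to 1); they miss things now and then, are a little off and sometimes report something else, mostly with a low value. They report only what shows in the picture. A call takes as long as a camera call.
- masks_of(camera, query): "pixels" (480x640 bool, what is visible of it) and "bbox" ([left, top, width, height] in pixels, round what is visible of it).
The state is a dict: "clock": time; "joint_pos": joint angles; "joint_velocities": joint speeds; "tau": joint torques, N m; "position": TCP position; "ee_rot": TCP orientation; "ft_force": force on the tool from outside, world axes, zero at the start; "torque": the same for the moment, N m; "grip_width": opening from 0.0 (shut) to 1.0 (fully open).
Only numpy, scipy, OpenCV 4.12 (cv2) and the standard library are available. Lean on these libraries where they do the work, as an engineer would, in place of code of your own. Each camera call takes 0.05 s, during which the arm holds its last target. There are 200 camera calls.

## Working session

There is one attempt and no reset: what is moved stays moved. The work goes in short steps, Python scripts to look and compute and a tool call to move; the robot and the scene stay as the last step left them, time stands still between calls to the robot, and variables do not carry over. Pictures are saved under pics/ and viewed, about 8 in all and at most 12, crops included, and the job is handed in when it is done.

Besides the shell and the picture viewer there is one more tool, called after "Emit:" by a JSON object that holds its "op" and its "data". jog_arm: Moves the arm, as the interface text tells. Its arguments: {"type":"object","properties":{"deltas":{"type":"array","items":{"type":"array","items":{"type":"array","items":{"type":"number","minimum":-1,"maximum":1}}}},"fingers":{"type":"number"},"newtons":{"type":"number"}},"required":["deltas"]}

```bash
mkdir -p pics
cat > h.py <<'E'
import numpy as np, cv2
from workcell import telemetry, viewer, hand_in, masks_of, manip
def ray(c,uv):
    d=np.array([(uv[0]-c['cx'])/c['fx'],(uv[1]-c['cy'])/c['fy']]);s=d.copy()
    for _ in range(20): s=d/(1+c['k1']*(s@s))
    T=np.array(c['cam_to_world']); return T[:3,3],T[:3,:3]@np.array([s[0],-s[1],-1.])
def atz(c,uv,z):
    o,r=ray(c,uv); return o+r*(z-o[2])/r[2]
def proj(c,P):
    T=np.array(c['cam_to_world']); p=(np.atleast_2d(P)-T[:3,3])@T[:3,:3]
    s=np.c_[p[:,0],-p[:,1]]/-p[:,2:]; s*=1+c['k1']*(s**2).sum(1,keepdims=True)
    return s*[c['fx'],c['fy']]+[c['cx'],c['cy']]
def save(c,n): cv2.imwrite('pics/'+n,c['pixels'][:,:,::-1])
E
python3 - <<'E'
from h import *
print(telemetry.get_obs(),manip.nose_length)
for n in('scene','top'):
    c=viewer.camera(n);save(c,n+'1.png');print(n,np.round(c['cam_to_world'],3).tolist(),c['fx'],c['k1'])
    for q in('meter','hatch','printer','cell_on_meter','paper_cover','wash_bottle'):
        for m in masks_of(n,q)[:2]:
            p=m['pixels'];y,x=np.nonzero(p);uv=(x.mean(),y.mean())
            print(q,round(m['conf'],2),m['bbox'],np.round(uv),np.round(atz(c,uv,.1),3))
            if q=='hatch':
                b=cv2.minAreaRect(np.c_[x,y].astype(np.float32));bp=cv2.boxPoints(b);print([np.round(atz(c,u,.104),3).tolist() for u in bp],bp.round().tolist())
E
```

```text
{'clock': 0.0, 'joint_pos': array([-1.20459241,  0.33283943, -0.06471414,  1.46094414,  0.02159651,
        1.34990071, -0.08851874]), 'joint_velocities': array([ 7.86326479e-05, -1.38782761e-03,  1.37234379e-03, -1.36146528e-05,
       -1.20067248e-04,  6.62783135e-04,  7.42115285e-04]), 'tau': array([-1.31151650e-03, -6.25446939e+01,  4.80484392e-02, -3.91605949e+01,
        1.59873714e-02,  9.93533875e-03,  3.04289961e-05]), 'position': array([0.23678996, 0.57803352, 0.25253486]), 'ee_rot': array([ 1.93172432e-01,  9.81164575e-01, -6.89937422e-04, -1.06349318e-04]), 'ft_force': array([ 0.9930417 , -1.00592882,  0.10274087]), 'torque': array([-0.00623413, -0.03258185, -0.0201265 ]), 'grip_width': 0.9991893081064287} 0.022
scene [[0.423, -0.533, 0.732, 1.32], [0.906, 0.232, -0.355, -0.392], [0.02, 0.814, 0.581, 0.745], [0.0, 0.0, 0.0, 1.0]] 489.70878341795304 -0.13142796933690695
meter 0.7 [191.1, 259.5, 143.0, 118.9] [266. 315.] [ 0.68  -0.199  0.1  ]
hatch 0.65 [383.3, 222.6, 18.4, 23.7] [391. 230.] [0.532 0.164 0.1  ]
[[0.486, 0.166, 0.104], [0.506, 0.211, 0.104], [0.591, 0.157, 
[... 939 characters left out ...]
.009, 0.084, 0.996, 1.43], [0.0, 0.0, 0.0, 1.0]] 543.2394234552248 -0.13165825062904246
meter 0.55 [344.5, 156.5, 97.1, 106.4] [393. 208.] [ 0.586 -0.179  0.1  ]
hatch 0.77 [359.0, 175.9, 50.1, 41.5] [383. 196.] [ 0.615 -0.153  0.1  ]
[[0.653, -0.096, 0.104], [0.668, -0.199, 0.104], [0.576, -0.21, 0.104], [0.562, -0.107, 0.104]] [[361.0, 180.0], [402.0, 176.0], [406.0, 212.0], [365.0, 217.0]]
printer 0.63 [211.2, 170.8, 54.4, 61.9] [240. 201.] [0.593 0.202 0.1  ]
cell_on_meter 0.65 [415.7, 170.7, 14.7, 15.0] [420. 179.] [ 0.662 -0.245  0.1  ]
paper_cover 0.76 [218.6, 182.2, 38.4, 25.7] [239. 196.] [0.606 0.206 0.1  ]
wash_bottle 0.93 [132.1, 200.3, 33.7, 36.3] [146. 219.] [0.544 0.439 0.1  ]
```

Run:
```python
from h import *
a=cv2.imread('pics/top1.png')[130:330,100:500]
c=viewer.camera('top')
cy=a.copy()
b=cv2.resize(a[20:150,230:360],(520,520),interpolation=cv2.INTER_CUBIC)
for z in(.104,):
    u=proj(c,[[.581,-.157,z],[.569,-.1585,z]])
    for p in u: print(p); cv2.circle(b,tuple(((p-[330,150]+.5)*4).astype(int)),3,(0,0,255),1)
cv2.imwrite('pics/c1.png',b)
```

```text
[384.72844601 209.79298777]
[385.2537827  214.63063461]
```

View pics/scene1.png

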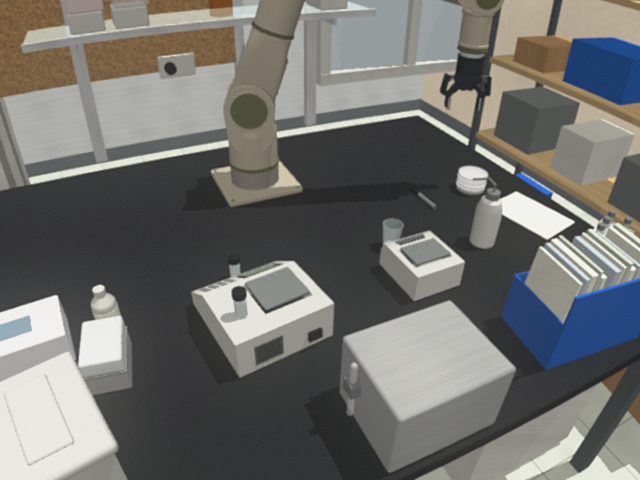

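View pics/c1.png

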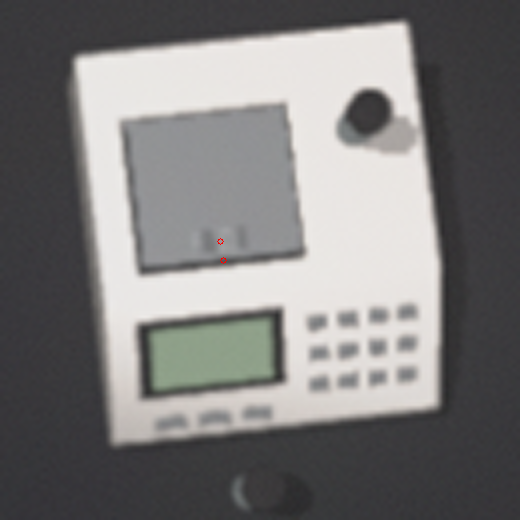

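View pics/top1.png

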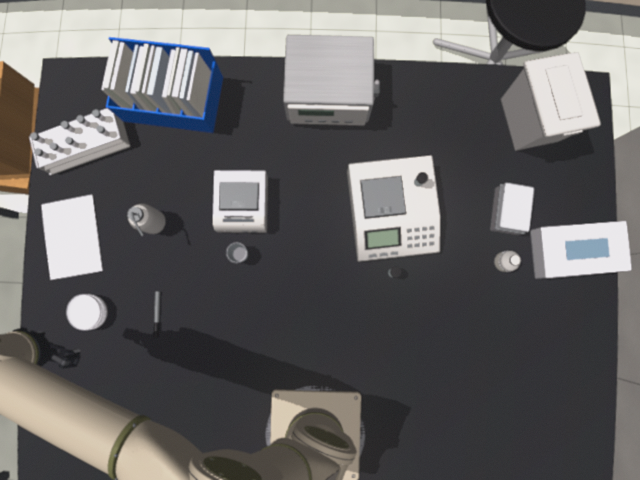

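The scene pictures show the meter on the right, with the hatch's ribs at about (385, 210) in the top view, and the printer on the left. Both cameras agree on the hatch centre, about (0.616, -0.153), with yaw about 0.12. I'll travel there at the present height with the gripper shut.

Emit:
{"op": "jog_arm", "data": {"deltas": [[[-0.149, -0.1375, 0, 0, 0, 0], [-0.149, -0.1375, 0, 0, 0, 0], [-0.149, -0.1375, 0, 0, 0, 0], [-0.149, -0.1375, 0, 0, 0, 0], [-0.149, -0.1375, 0, 0, 0, 0], [-0.149, -0.1375, 0, 0, 0, 0], [-0.149, -0.1375, 0, 0, 0, 0], [-0.149, -0.1375, 0, 0, 0, 0], [-0.149, -0.1375, 0, 0, 0, 0], [-0.149, -0.1375, 0, 0, 0, 0]]], "fingers": 1, "newtons": 30}}

```text
clock: 1.75
position: [0.4089, 0.2093, 0.2536]
ee_rot: [0.193, 0.981, 0.0, 0.0]
ft_force: [0.5, 0.3, -0.2]
grip_width: -0.001
```

Emit:
{"op": "jog_arm", "data": {"deltas": [[[-0.149, -0.1375, 0, 0, 0, 0], [-0.149, -0.1375, 0, 0, 0, 0], [-0.149, -0.1375, 0, 0, 0, 0], [-0.149, -0.1375, 0, 0, 0, 0], [-0.149, -0.1375, 0, 0, 0, 0], [-0.149, -0.1375, 0, 0, 0, 0], [-0.149, -0.1375, 0, 0, 0, 0], [-0.149, -0.1375, 0, 0, 0, 0], [-0.149, -0.1375, 0, 0, 0, 0], [-0.149, -0.1375, 0, 0, 0, 0]]]}}

```text
clock: 2.75
position: [0.5806, -0.1578, 0.2535]
ee_rot: [0.193, 0.981, 0.0, 0.0]
ft_force: [1.4, 0.7, 0.1]
grip_width: -0.001
```

Emit:
{"op": "jog_arm", "data": {"deltas": [[[0, 0, 0, 0, 0, 0.0232], [0, 0, 0, 0, 0, 0.0232], [0, 0, 0, 0, 0, 0.0232], [0, 0, 0, 0, 0, 0.0232], [0, 0, 0, 0, 0, 0.0232], [0, 0, 0, 0, 0, 0.0232], [0, 0, 0, 0, 0, 0.0232], [0, 0, 0, 0, 0, 0.0232], [0, 0, 0, 0, 0, 0.0232]]]}}

```text
clock: 3.65
position: [0.58, -0.1564, 0.2534]
ee_rot: [0.753, 0.658, 0.0, -0.0]
ft_force: [0.8, 0.5, -0.2]
grip_width: -0.001
```

Emit:
{"op": "jog_arm", "data": {"deltas": [[[0, 0, 0, 0, 0, 0.0232], [0, 0, 0, 0, 0, 0.0232], [0, 0, 0, 0, 0, 0.0232], [0, 0, 0, 0, 0, 0.0232], [0, 0, 0, 0, 0, 0.0232], [0, 0, 0, 0, 0, 0.0232], [0, 0, 0, 0, 0, 0.0232], [0, 0, 0, 0, 0, 0.0232], [0, 0, 0, 0, 0, 0.0232], [0, 0, 0, 0, 0, 0]]]}}

```text
clock: 4.65
position: [0.58, -0.1562, 0.2532]
ee_rot: [0.998, 0.063, -0.0, 0.0]
ft_force: [0.3, -0.6, 0.4]
grip_width: 0.0
```

Emit:
{"op": "jog_arm", "data": {"deltas": [[[0, 0, 0.2, 0, 0, 0], [0, 0, 0.2, 0, 0, 0], [0, 0, 0.15, 0, 0, 0], [0, 0, 0, 0, 0, 0]]]}}

```text
clock: 5.05
position: [0.578, -0.1555, 0.1398]
ee_rot: [0.998, 0.067, -0.003, -0.001]
ft_force: [0.1, 0.0, 0.2]
grip_width: -0.002
```

Run:
```python
from h import *
o=telemetry.get_obs();print(o['position'],o['ft_force'])
c=viewer.camera('scene');tip=o['position']-[0,0,.022]
u=proj(c,[tip,[.581,-.157,.104]]);print(u)
x0,y0=215,215
b=cv2.resize(np.ascontiguousarray(c['pixels'][y0:y0+110,x0:x0+130,::-1]),(780,660)[:1]+(660,),interpolation=cv2.INTER_CUBIC)
for p,k in zip(u,((0,0,255),(0,255,0))): cv2.circle(b,tuple(((p-[x0,y0]+.5)*6).astype(int)),4,k,1)
cv2.imwrite('pics/s2.png',b[:600])
```

```text
[ 0.57795976 -0.15547355  0.13978256] [0.13071385 0.02509745 0.21366294]
[[268.80847767 270.06081761]
 [268.93239571 276.36260239]]
```

View pics/s2.png

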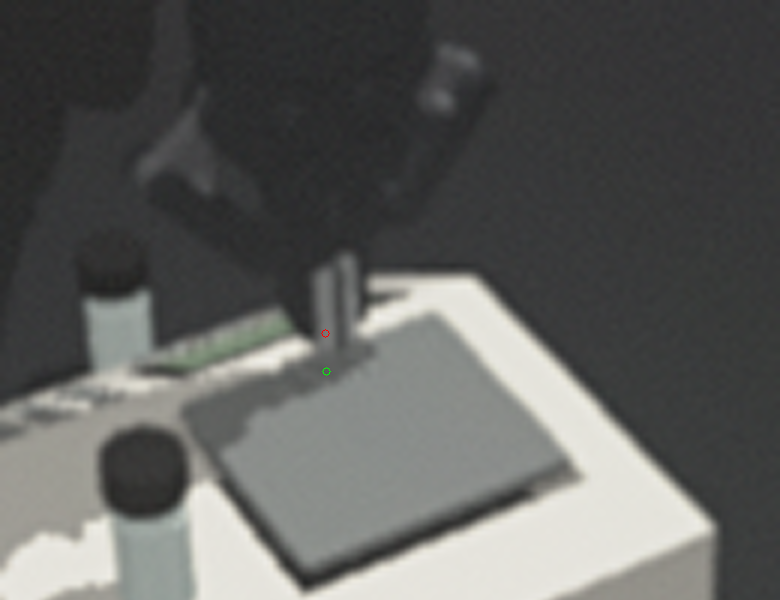

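The closed tip is just above the ribs at about (333, 345) in the crop, roughly 14 mm up. I'll correct by about 3 mm and approach.

Emit:
{"op": "jog_arm", "data": {"deltas": [[[0.014, 0.0095, 0.02, 0, 0, 0], [0, 0, 0.02, 0, 0, 0], [0, 0, 0, 0, 0, 0], [0, 0, 0, 0, 0, 0]]]}}

```text
clock: 5.5
position: [0.5833, -0.1581, 0.1359]
ee_rot: [0.998, 0.065, 0.0, 0.0]
ft_force: [0.1, 1.0, 0.0]
grip_width: 0.001
```

Emit:
{"op": "jog_arm", "data": {"deltas": [[[-0.01, -0.004, 0.015, 0, 0, 0], [0, 0, 0.015, 0, 0, 0], [0, 0, 0, 0, 0, 0], [0, 0, 0, 0, 0, 0]]]}}

```text
clock: 5.9
position: [0.5808, -0.1574, 0.1292]
ee_rot: [0.998, 0.064, -0.0, -0.0]
ft_force: [0.4, 0.0, 0.1]
grip_width: -0.001
```

Emit:
{"op": "jog_arm", "data": {"deltas": [[[0, 0, 0.01, 0, 0, 0], [0, 0, 0.01, 0, 0, 0], [0, 0, 0, 0, 0, 0]]]}}

```text
clock: 6.2
position: [0.5809, -0.1575, 0.1252]
ee_rot: [0.998, 0.064, 0.0, 0.0]
ft_force: [-0.4, 0.7, 2.4]
grip_width: 0.001
```

Emit:
{"op": "jog_arm", "data": {"deltas": [[[0, 0, 0.01, 0, 0, 0], [0, 0, 0.01, 0, 0, 0], [0, 0, 0.005, 0, 0, 0], [0, 0, 0, 0, 0, 0]]]}}

```text
clock: 6.6
position: [0.5809, -0.1576, 0.1204]
ee_rot: [0.998, 0.064, 0.0, -0.0]
ft_force: [-1.8, 1.2, 5.7]
grip_width: -0.001
```

Emit:
{"op": "jog_arm", "data": {"deltas": [[[0, 0, 0.005, 0, 0, 0], [0, 0, 0, 0, 0, 0]]]}}

```text
clock: 6.8
position: [0.5809, -0.1577, 0.1202]
ee_rot: [0.998, 0.064, 0.0, -0.0]
ft_force: [-5.1, 1.7, 13.3]
grip_width: -0.002
```

The force rose from 6 to 13 N with almost no further travel, so it is at the stop. I'll take the hand away: straight up, then up and to the front.

Emit:
{"op": "jog_arm", "data": {"deltas": [[[0, 0, -0.2, 0, 0, 0], [-0.1, 0, -0.2, 0, 0, 0], [-0.2, 0, -0.15, 0, 0, 0], [-0.22, 0, -0.1, 0, 0, 0], [-0.22, 0, 0, 0, 0, 0], [0, 0, 0, 0, 0, 0]]]}}

```text
clock: 7.4
position: [0.4605, -0.172, 0.2513]
ee_rot: [0.998, 0.061, 0.001, -0.005]
ft_force: [0.2, 0.1, 0.3]
grip_width: 0.003
```

Emit:
{"op": "jog_arm", "data": {"deltas": [[[0, -0.2, 0, 0, 0, 0], [0, -0.2, 0, 0, 0, 0], [0, -0.2, 0, 0, 0, 0], [0, -0.2, 0, 0, 0, 0], [0, 0, 0, 0, 0, 0], [0, 0, 0, 0, 0, 0], [0, 0, 0, 0, 0, 0], [0, 0, 0, 0, 0, 0], [0, 0, 0, 0, 0, 0], [0, 0, 0, 0, 0, 0], [0, 0, 0, 0, 0, 0], [0, 0, 0, 0, 0, 0]]]}}

```text
clock: 8.6
position: [0.4425, -0.012, 0.251]
ee_rot: [0.998, 0.063, -0.002, -0.001]
ft_force: [-0.1, 0.4, -0.4]
grip_width: 0.002
```

Emit:
{"op": "jog_arm", "data": {"deltas": [[[0, 0, 0, 0, 0, 0], [0, 0, 0, 0, 0, 0], [0, 0, 0, 0, 0, 0], [0, 0, 0, 0, 0, 0], [0, 0, 0, 0, 0, 0], [0, 0, 0, 0, 0, 0], [0, 0, 0, 0, 0, 0], [0, 0, 0, 0, 0, 0], [0, 0, 0, 0, 0, 0], [0, 0, 0, 0, 0, 0]]]}}

```text
clock: 9.6
position: [0.4425, -0.0119, 0.251]
ee_rot: [0.998, 0.063, -0.002, -0.001]
ft_force: [-0.1, -0.7, 0.4]
grip_width: 0.001
```

Run:
```python
from h import *
c=viewer.camera('scene');d=viewer.camera('top')
a=cv2.resize(np.ascontiguousarray(c['pixels'][190:390,180:480,::-1]),(750,500))
save(d,'top3.png');cv2.imwrite('pics/s3.png',a)
```

```text
(no output)
```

View pics/s3.png

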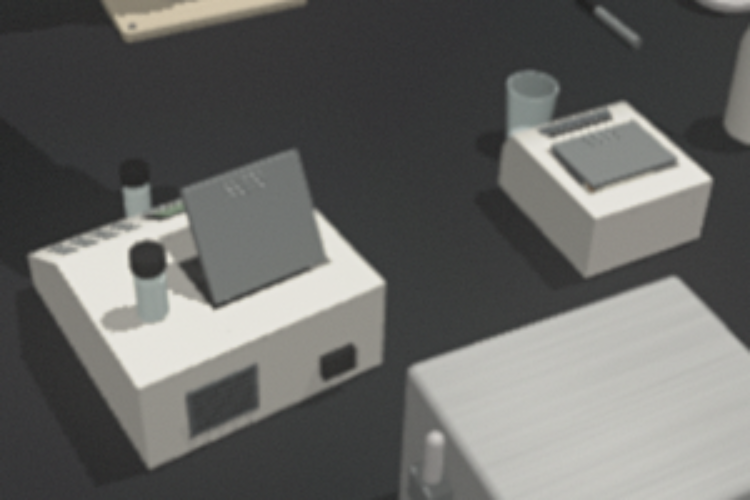

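View pics/top3.png

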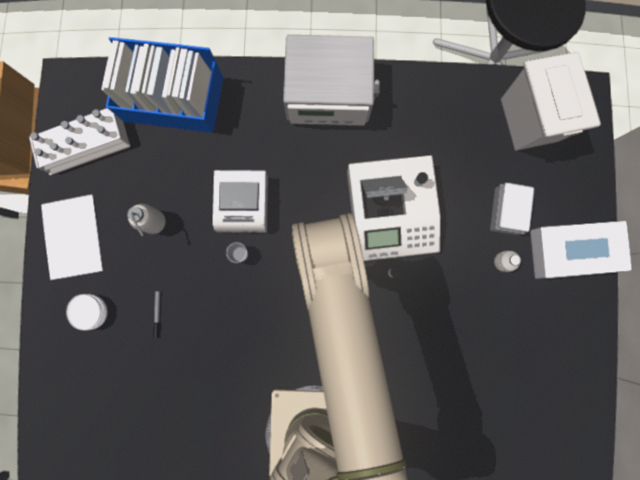

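The hatch stands open (ribs at about (245, 183) in the crop). The cover is shut and all the loose things are in place. I'll wait a bit and check that it stays, and at what angle.

Emit:
{"op": "jog_arm", "data": {"deltas": [[[0, 0, 0, 0, 0, 0], [0, 0, 0, 0, 0, 0], [0, 0, 0, 0, 0, 0], [0, 0, 0, 0, 0, 0], [0, 0, 0, 0, 0, 0], [0, 0, 0, 0, 0, 0], [0, 0, 0, 0, 0, 0], [0, 0, 0, 0, 0, 0], [0, 0, 0, 0, 0, 0], [0, 0, 0, 0, 0, 0], [0, 0, 0, 0, 0, 0], [0, 0, 0, 0, 0, 0]]]}}

```text
clock: 10.9
position: [0.4425, -0.0119, 0.2509]
ee_rot: [0.998, 0.063, -0.002, -0.001]
ft_force: [0.0, -0.5, -0.1]
grip_width: -0.001
```

Run:
```python
from h import *
c=viewer.camera('scene')
old=cv2.imread('pics/s3.png');a=cv2.resize(np.ascontiguousarray(c['pixels'][190:390,180:480,::-1]),(750,500))
print('change',cv2.absdiff(cv2.blur(old,(9,9)),cv2.blur(a,(9,9))).max())
f=np.array([.12]);ex=np.array([np.cos(.125),np.sin(.125),0]);ey=np.array([-ex[1],ex[0],0])
H=np.array([.581,-.157,.099])+.076*ex
for q in(.8,.9,1.,1.05,1.1):
    e=H-.088*np.cos(q)*ex+[0,0,.088*np.sin(q)]+5e-3*np.array([np.sin(q)*ex[0],np.sin(q)*ex[1],np.cos(q)])
    print(q,np.round((proj(c,[e+.05*ey,e-.05*ey])-[180,190]+.5)*2.5).tolist())
o=telemetry.get_obs();print(o['clock'],o['ft_force'])
```

```text
change 12
0.8 [[287.0, 149.0], [172.0, 189.0]]
0.9 [[291.0, 148.0], [175.0, 189.0]]
1.0 [[296.0, 148.0], [179.0, 189.0]]
1.05 [[298.0, 149.0], [181.0, 190.0]]
1.1 [[301.0, 149.0], [183.0, 191.0]]
10.95 [ 0.24191451  0.16093621 -0.36094752]
```

```bash
python3 -c "
from h import *
hand_in()"
```

```text
the job is handed in; nothing more can be done
```

I pressed the hatch's thumb ribs once with the closed fingertips, and the hatch popped up by itself. The press went to the stop: the force rose from 6 to 13 N with almost no further travel. I then took the hand up and away to the front.

**Hatch:** about 2.8 s after the release, its front edge in the picture matched an opening of about 1.05 rad. Another picture 1.3 s later showed only a slight change (at most 12 grey levels after smoothing). I did not trace where that change was, but took it for noise.

**Surroundings:** in the last pictures viewed, the paper cover was shut and both cells, the beaker and the bottles stood where they had been. The wrist force was about 0 N and the robot was touching nothing. The job was handed in at about 11 s.

No check failed.

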